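# Cover the photometer's well and zero it

## Task

Get the photometer ready: take the empty beaker that was left standing over its well and set it gently upright on the grey tray, then take the light cap off its sloping dock and seat it, open rim down, fully home in the round recess over the well. With the cap in place, press the zero key fully in and let it go. Do not tip the beaker over or drop it, and leave the small beaker, the jar and the timer where they are.

Things in the scene. Friction and masses are not known exactly. Their poses are not given: they have to be found in the camera images.
- photometer: Fixed black instrument case lying flat, 120 (x) x 210 (y) x 45 mm high; origin at the centre of its underside. Blue panel and display on the half at its own -y, the round recess on the half at its own +y.
- recess (a point): Centre of the floor of the photometer's round recess, over the dark well mouth (only drawn, no real hole). The recess is 45 mm in diameter and 6 mm deep with a small chamfer, so its mouth is 6 mm above this point, level with the case top; z up. It lies at (0, 50, 39) mm in the photometer's frame. At the start the big beaker stands over it on the case top.
- zero_key (a joint): Travel of the zero key in m: 0 when up, 0.005 fully in. A round grey spring push key, 24 mm across, in a small black housing on the blue panel, the only raised key; it takes about 4 N to press fully in and springs back.
- zero_key_top (a point): Centre of the top face of the zero key (as it moves), 100 mm from the recess centre towards the photometer's own -y. It is 66 mm above the bench, 9 mm above its 40 mm wide housing. Press straight down.
- beaker: The bigger beaker, empty, clear glass, loose: straight round wall 58 mm outside diameter, 75 mm tall, wall 3 mm, about 70 g; origin at the centre of its underside, z up through the open mouth. Starts upright on the photometer over the recess.
- tray: Heavy fixed grey rectangular tray, 200 (x) x 130 (y) mm, rim 14 mm high, walls 4 mm, inner floor 4 mm above the bench; origin at the centre of its underside. The half at its own -x is free; the small beaker stands on the +x half.
- small_beaker: Bystander: small clear glass beaker, 42 mm diameter, 50 mm tall, standing on the tray; origin at the centre of its underside.
- dock: Fixed aluminium stand, 100 x 80 mm on the bench; origin at the centre of its underside. Its sloping face, 90 mm long and 80 mm wide, leans 30 degrees from level: the face's normal points up and towards the dock's own +x (roughly away from the robot), the dock's y runs level across it. A stub 30 mm in diameter and 8 mm tall stands square on the middle of the face.
- dock_face (a point): Middle of the dock's sloping face (foot of the stub), 46 mm above the bench; axes those of the dock.
- cap: Light cap, loose: black ribbed plastic cup, 40 mm outside diameter, 30 mm tall, wall 3 mm (34 mm inside), closed crown, about 35 g; origin at the centre of its open rim, z from the rim to the crown. Starts over the dock's stub with its rim on the sloping face, so its z leans 30 degrees from vertical; pull it off square to the face. Its centre sits about 2 mm down the slope from the stub axis.
- jar: Bystander: amber screw-cap jar, 52 mm diameter, 75 mm tall; origin at the centre of its underside.
- timer: Bystander: light bench timer, 70 x 80 x 42 mm with a round dial on top; origin at the centre of its underside.
Things that resemble listed ones, but are neither listed nor needed, are in the scene too. Leave any red look-alike of the beaker alone.

How it is judged:
By the outcome, as a careful person would: the job done as asked, in the order asked, and still so for the second after the job is handed in, with the robot touching nothing.
It also fails if it takes over 61 s, if anything falls off the work surface, if the arm or the gripper's body presses on something with over 40 N, if the wrist force passes 120 N, or if a joint passes its speed limit or range.

## Robot

A 6-joint arm with a two-finger parallel gripper is mounted at the origin on the work surface. World frame = base frame: x ahead of the robot, y to its left, z up, the work surface at z = 0. Lengths are in m, angles in degrees, forces in N, time in s.
With the tool pointing down it reaches from about 0.35 to 0.875 m from the base axis. Payload 4.2 kg.
Tool frame: the origin (TCP) lies on the mounting face of the last link; the fingertips stand 182 mm ahead of it and the grasp point (between the pads) lies 164 mm ahead of it (r.tcp_to_grasp is the distance from the TCP to the grasp point, in m); z points along the fingers, y is the line along which they close (so a half turn about z gives the same grasp; the last joint's range is limited). The gripper opens to 87 mm and grips with 3 to 60 N. Pads are 19 mm wide; open, the fingers measure 117 mm over their backs; the gripper's body (75 mm by 190 mm) begins 51 mm behind the grasp point.
Start: joints at [-61.845, 22.042, 0.453, 0, -68.411, -14.817], TCP at [0.144, -0.608, 0.405] pointing down, gripper open.
Joint ranges: [-179.83, 179.83], [-69.29, 118.12], [-61.27, 80.66], [-181.25, 117.63], [-171.15, -9.14], [-177.46, 177.46]. Speed limits (degrees/s): [159.86, 159.86, 180, 180, 180, 180].

## Interface

Orientations are given as a 3x3 rotation matrix whose columns are the frame's x, y, z axes.
In Python, from station import sense, eyes, r gives the robot as it stands.
- The arm moves only by the tool jog_arm, never from a script. Its argument "increments" is a list of rows, each a list of 4 numbers: the shift along the tool's x, y, z normalised to -1 to 1, where 1 is 0.02 m, then the turn about the tool's z normalised to -1 to 1, where 1 is 0.08 rad. A call has 1 to 10 rows; each row shifts and turns the commanded pose from where the row before left it, along the tool's axes as they then stand; what a row does not reach is not made up. A row lasts 1/10 s, in which the tool goes at most 50 mm and 8.59 degrees, less where a joint would pass 70% of its speed; a pose out of reach is approached as far as the arm can. A call with a number of a shift or a turn outside -1 to 1 is refused whole. A call with a gripper value outside its range is refused whole. "grip" is the finger opening in mm, from 0 to 87, set as the call begins (left out, the last holds). The fingers move at their own pace and stop on an object; the grip force is fixed at half the most. Time passes only in rows, so rows that do not move let the fingers close. It gives the time, the measured TCP pose, the force, the opening and the grip force at its end, in the units of the state.
- sense(): the state, without advancing time (a new reading comes with each control period).
- eyes.capture(name): name is "scene" or "side" or "wrist"; returns the picture (384x512x3 uint8, blue, green, red); there is no depth.
- eyes.get_calibration(name): a dict with "camera_matrix" (3x3 intrinsics, pixels), "k1" (the pictures are not rectified: a ray, as slopes to the right and down, at radius r is drawn at 1 + k1 r^2 times it, then the intrinsics apply), "R" (3x3) and "t" (3): a world point X has camera coordinates R X + t; the wrist camera has in their place "T_tool_cam" (4x4, takes a point from camera to tool coordinates, whose origin is the TCP and whose axes are the flange's). Camera axes: x right, y down, z forward; pixel columns grow to the right and rows downward; lengths in m; the calibration is good to about 2 mm. A picture is of the moment at which its call begins: read the wrist's pose just before it. get_calibration takes no time and is no camera call.
- r.finish_job(): hands the job in; it is judged then, once.
Trained networks look in the newest picture that a camera, given by its name, has taken for a name from the list of things; names that differ only in an ending like _2 or _b are one class to them, and where a whole thing is asked for, a point or a joint stands for the part that bears it (a point fixed in the world has none). Each returns a list of dicts, best first, with "conf" (0 to 1); they miss things now and then, are a little off and sometimes report something else, mostly with a low value. They report only what shows in the picture. A call takes as long as a camera call. They do not tell look-alikes from the thing itself.
- eyes.spot_in(camera, name): "centre" ([x, y, z] in m, in world coordinates, good to about 4 mm: the middle of the surface that is visible of it).
- eyes.outline_of(camera, name): "mask" (384x512 bool, what is visible of it).
The state is a dict: "time_s": time; "joints": joint angles; "joint_velocities": joint speeds; "effort": joint torques, N m; "tcp_pos": TCP position; "ee_rot": TCP orientation; "wrist_force": force on the tool from outside, world axes, zero at the start; "moment": the same for the moment, N m; "gripper_width": opening from 0.0 (shut) to 1.0 (fully open); "gripper_force": force on a finger pad.
Only numpy, scipy, OpenCV 4.12 (cv2) and the standard library are available. Lean on these libraries where they do the work, as an engineer would, in place of code of your own. Each camera call takes 0.05 s, during which the arm holds its last target. There are 200 camera calls.

## Working session

There is one attempt and no reset: what is moved stays moved. The work goes in short steps, Python scripts to look and compute and a tool call to move; the robot and the scene stay as the last step left them, time stands still between calls to the robot, and variables do not carry over. Pictures are saved under pics/ and viewed, at most 10 in all, crops included, and the job is handed in when it is done.

Besides the shell and the picture viewer there is one more tool, called after ">>>" as name([rows], argument=value, ...), one row to a line, values as JSON. jog_arm: Moves the arm, as the interface text tells. Its arguments: {"type":"object","properties":{"increments":{"type":"array"},"grip":{"type":"number"}},"required":["increments"]}

```bash
ls; mkdir -p pics
python3 - <<'E'
from station import sense, eyes, r
import cv2,numpy as np
s=sense();print(s['time_s'],s['tcp_pos'],np.round(s['ee_rot'],3).tolist(),r.tcp_to_grasp)
a=eyes.capture("scene");b=eyes.capture("side")
cv2.imwrite("pics/scene.png",a);cv2.imwrite("pics/side.png",b)
for c in("scene","side"):
  k=eyes.get_calibration(c);print(c,np.round(k['R'],3).tolist(),k['t'],k['camera_matrix'],k['k1'])
  for n in("photometer","recess","zero_key_top","beaker","tray","small_beaker","dock","cap","jar","timer"):
    try: print(n,[(np.round(d['centre'],3).tolist(),round(d['conf'],2)) for d in eyes.spot_in(c,n)])
    except Exception as e: print(n,e)
print(eyes.get_calibration("wrist"))
E
```

```text
pics
0.0 [ 0.14417953 -0.6079351   0.40367867] [[-0.973, -0.231, -0.001], [-0.231, 0.973, 0.002], [0.0, 0.002, -1.0]] 0.1635
scene [[-0.289, 0.957, -0.002], [0.795, 0.238, -0.558], [-0.533, -0.162, -0.83]] [ 0.17127134 -0.42208472  1.2253081 ] [[378.89958015   0.         251.19709127]
 [  0.         378.89958015 187.04134572]
 [  0.           0.           1.        ]] -0.009123272851308675
photometer [([0.555, -0.03, 0.047], 0.74)]
recess [([0.556, -0.032, 0.048], 0.57)]
zero_key_top [([0.528, -0.075, 0.065], 0.52)]
beaker [([0.66, 0.091, 0.045], 0.93), ([0.402, 0.059, 0.05], 0.89), ([0.578, 0.154, 0.046], 0.82), ([0.539, 0.029, 0.093], 0.66)]
tray [([0.564, 0.282, 0.002], 0.74)]
small_beaker [([0.622, 0.28, 0.036], 0.87)]
dock [([0.567, -0.303, 0.033], 0.75)]
cap [([0.578, -0.311, 0.067], 0.8), ([0.566, 0.284, 0.005], 0.54)]
jar [([0.772, 0.062, 0.075], 0.78)]
timer [([0.75, -0.096, 0.034], 0.8)]
side [[-0.901, -0.433, -0.016], [-0.197, 0.443, -0.875], [0.385, -0.785, -0.485]] [0.52953779 0.17232637 1.08777619] [[473.1301855    0.         253.91724813]
 [  0.         473.1301855  19
[... 420 characters left out ...]
[0.544, -0.296, 0.016], 0.64)]
cap []
jar [([0.748, 0.083, 0.049], 0.67)]
timer [([0.732, -0.08, 0.036], 0.96), ([0.748, 0.083, 0.048], 0.25)]
{'camera_matrix': array([[298.73382717,   0.        , 254.15122118],
       [  0.        , 298.73382717, 185.86747571],
       [  0.        ,   0.        ,   1.        ]]), 'k1': -0.052364473279675396, 'T_tool_cam': array([[-6.53611246e-04, -9.67880903e-01, -2.51408294e-01,
         6.73154201e-02],
       [ 9.99999750e-01, -5.64832488e-04, -4.25286304e-04,
         3.12333688e-04],
       [ 2.69622920e-04, -2.51408509e-01,  9.67881030e-01,
         1.96841459e-02],
       [ 0.00000000e+00,  0.00000000e+00,  0.00000000e+00,
         1.00000000e+00]])}
```

View pics/scene.png

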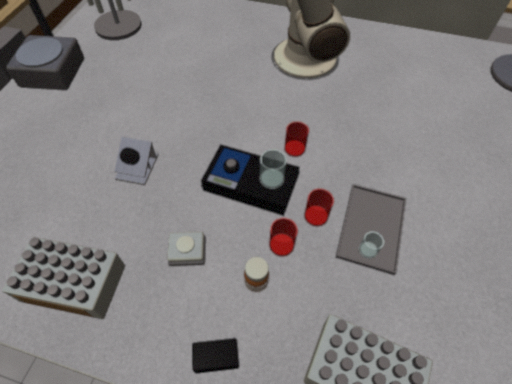

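View pics/side.png

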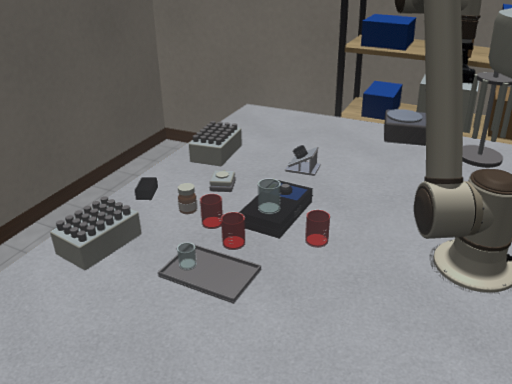

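The scene shows the photometer (case about (205–298, 148–210)) with the key at (231,165), the beaker at (272,168), the dock with cap at (130,157) and the tray at (372,228). Three red look-alike beakers stand near the photometer, one of them between it and the tray, and the side view agrees. I'll move towards the photometer so the wrist camera can measure it.

>>> jog_arm([
  [-1,0.8,0,0],
  [-1,0.8,0,0],
  [-1,0.8,0,0],
  [-1,0.8,0,0],
  [-1,0.8,0,0],
  [-1,0.8,0,0],
  [-1,0.8,0,0],
  [-1,0.8,0,0],
  [-1,0.8,0,0],
  [-1,0.8,0,0],
])

```text
time_s: 2.1
tcp_pos: [0.3024, -0.4054, 0.405]
ee_rot: [[-0.973, -0.231, 0.0], [-0.231, 0.973, -0.0], [-0.0, -0.0, -1.0]]
wrist_force: [0.6, -0.6, -0.4]
gripper_width: 1.0
gripper_force: 0.0
```

>>> jog_arm([
  [-1,0.8,0,0],
  [-1,0.8,0,0],
  [-1,0.8,0,0],
  [-1,0.8,0,0],
  [-1,0.8,0,0],
  [-1,0.8,0,0],
  [-1,0.8,0,0],
  [-1,0.8,0,0],
  [0,0,0,0],
  [0,0,0,0],
])

```text
time_s: 3.1
tcp_pos: [0.4281, -0.2446, 0.4048]
ee_rot: [[-0.973, -0.232, -0.0], [-0.232, 0.973, 0.0], [0.0, 0.0, -1.0]]
wrist_force: [-0.5, -0.1, 0.5]
gripper_width: 0.999
gripper_force: 0.0
```

```bash
cat > h.py <<'E'
from station import sense, eyes, r
import cv2,numpy as np
def pose(cam):
    k=eyes.get_calibration(cam)
    if cam!="wrist": return k['camera_matrix'],k['k1'],k['R'],np.array(k['t'])
    s=sense();T=np.eye(4);T[:3,:3]=s['ee_rot'];T[:3,3]=s['tcp_pos']
    M=np.linalg.inv(T@k['T_tool_cam']);return k['camera_matrix'],k['k1'],M[:3,:3],M[:3,3]
def snap(cam,f=None):
    p=pose(cam);im=eyes.capture(cam)
    if f: cv2.imwrite("pics/"+f,im)
    return p,im
def dist(k): return np.array([k,0,0,0,0.])
def proj(p,X):
    K,k,R,t=p
    return cv2.projectPoints(np.asarray(X,float).reshape(-1,3),cv2.Rodrigues(R)[0],t,K,dist(k))[0][:,0]
def ray(p,uv,z):
    K,k,R,t=p
    n=cv2.undistortPoints(np.asarray(uv,float).reshape(-1,1,2),K,dist(k))[:,0]
    d=np.c_[n,np.ones(len(n))]@R; C=-R.T@t
    return C+d*((z-C[2])/d[:,2])[:,None]
def jog(dw):  # world shift -> tool units
    return np.round(sense()['ee_rot'].T@np.asarray(dw)/0.02,2)
E
python3 - <<'E'
from h import *
s=sense();print(s['time_s'],s['tcp_pos'],s['joints'])
p,im=snap("wrist","w1.png");np.savez("w1.npz",*p)
for n in("photometer","zero_key_top","beaker","dock","cap"):
  print(n,[(np.round(d['centre'],3).tolist(),round(d['conf'],2)) for d in eyes.spot_in("wrist",n)])
E
```

```text
3.1 [ 0.42813933 -0.24456856  0.40479626] [-1.08256937e+01  9.11956707e+00 -1.75471722e+01  1.08894972e-03
 -6.33398340e+01 -6.57705925e+01]
photometer [([0.525, -0.112, 0.046], 0.75)]
zero_key_top [([0.522, -0.304, 0.022], 0.29)]
beaker [([0.385, 0.029, 0.043], 0.9)]
dock [([0.518, -0.307, 0.019], 0.65), ([0.571, -0.31, 0.071], 0.55)]
cap [([0.572, -0.31, 0.072], 0.95)]
```

View pics/w1.png

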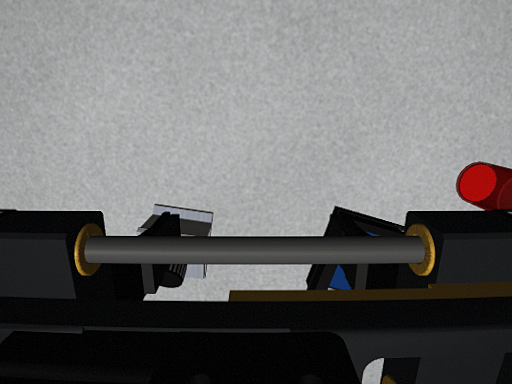

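The gripper hides the lower half of the wrist picture, so only the side towards the robot is usable (rows under about 205). I'll move past the objects so they fall in the clear upper half.

>>> jog_arm([
  [-1,0.25,0,0],
  [-1,0.25,0,0],
  [-1,0.25,0,0],
  [-1,0.25,0,0],
  [-1,0.25,0,0],
  [-1,0.25,0,0],
  [-1,0.25,0,0],
  [-1,0.25,0,0],
  [-1,0.25,0,0],
  [-1,0.25,0,0],
])

```text
time_s: 4.4
tcp_pos: [0.6132, -0.1484, 0.4041]
ee_rot: [[-0.973, -0.232, -0.0], [-0.232, 0.973, -0.0], [0.0, 0.0, -1.0]]
wrist_force: [0.1, 0.4, 0.0]
gripper_width: 1.0
gripper_force: 0.0
```

>>> jog_arm([
  [-1,0.25,0,0],
  [-1,0.25,0,0],
  [0,0,0,0],
  [0,0,0,0],
])

```text
time_s: 4.8
tcp_pos: [0.6487, -0.1299, 0.4037]
ee_rot: [[-0.973, -0.232, -0.002], [-0.232, 0.973, 0.0], [0.002, 0.0, -1.0]]
wrist_force: [-0.4, 0.1, 1.2]
gripper_width: 1.0
gripper_force: 0.0
```

Run:
```python
from h import *
s=sense();print(s['time_s'],s['tcp_pos'])
p,im=snap("wrist","w2.png");np.savez("w2.npz",*p)
for n in("photometer","zero_key_top","beaker","dock","cap"):
  print(n,[(np.round(d['centre'],3).tolist(),round(d['conf'],2)) for d in eyes.spot_in("wrist",n)])
cv2.imwrite("pics/w2c.png",cv2.resize(im[:230],None,fx=1.56,fy=1.56,interpolation=cv2.INTER_CUBIC))
```

```text
4.8 [ 0.64871742 -0.12994368  0.40365759]
photometer [([0.529, -0.053, 0.047], 0.94)]
zero_key_top [([0.526, -0.072, 0.071], 0.97)]
beaker [([0.526, 0.038, 0.095], 0.95), ([0.573, 0.13, 0.04], 0.91), ([0.651, 0.071, 0.032], 0.68), ([0.414, 0.053, 0.017], 0.6)]
dock [([0.547, -0.3, 0.048], 0.64)]
cap [([0.573, -0.314, 0.071], 0.66)]
```

View pics/w2c.png

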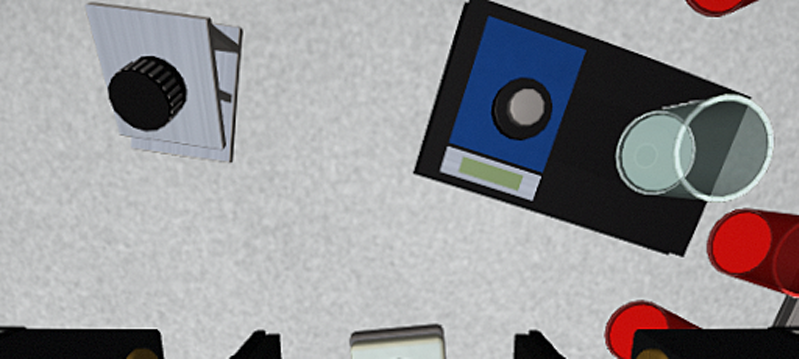

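The crop shows the case corners at (415,173), (470,0), (752,97) and (684,255), the key top at (526,104), the beaker's underside at (656,153) and its rim at (724,148). The cap crown is near (143,97), and the dock face's upper edge runs (88,3)–(209,17). Next I convert these to world positions.

Run:
```python
from h import *
p=[np.load("w2.npz")[f"arr_{i}"] for i in range(4)];p[1]=float(p[1])
def P(uv,z): return ray(p,np.array(uv)/1.56,z)[0]
c=[P(a,.045) for a in((415,173),(470,0),(752,97),(684,255))]
print("corners",np.round(c,4).tolist(),[round(np.linalg.norm(c[i]-c[i-1]),4) for i in range(4)])
key=P((526,104),.066);print("key",key,"housing",P((522,108),.057))
bb=P((656,153),.045);br=P((724,148),.120);print("beaker bot,rim",bb,br)
d=br-key;print("key->rec dist",np.linalg.norm((bb-key)[:2]),np.linalg.norm(d[:2]), "yaw+y",np.degrees(np.arctan2(d[1],d[0])))
ax=(c[2]+c[3]-c[0]-c[1])/2;print("case y yaw",np.degrees(np.arctan2(ax[1],ax[0])))
m=np.mean(c,0);print("case centre",m, "pred recess",m+ax/np.linalg.norm(ax)*.05)
t=[P((88,3),.0685),P((209,17),.0685)];b=[P((123,137),.0235),P((224,148),.0235)]
for e in(t,b): v=e[1]-e[0];print("dock edge",e,np.linalg.norm(v),np.degrees(np.arctan2(v[1],v[0])))
print("face mid",np.mean(t+b,0));print("crown",P((143,97),.071))
```

```text
corners [[0.582, -0.132, 0.045], [0.4647, -0.1235, 0.045], [0.4732, 0.0868, 0.045], [0.5918, 0.0793, 0.045]] [np.float64(0.2115), np.float64(0.1177), np.float64(0.2105), np.float64(0.1188)]
key [ 0.522831   -0.07348828  0.066     ] housing [ 0.52420711 -0.07333334  0.057     ]
beaker bot,rim [0.5273824  0.03168486 0.045     ] [0.52721779 0.02988256 0.12      ]
key->rec dist 0.10527157272360071 0.10346387783170663 yaw+y 87.56997266092264
case y yaw 87.51937370347868
case centre [ 0.52792494 -0.02234581  0.045     ] pred recess [0.53008902 0.02760734 0.045     ]
dock edge [array([ 0.52590888, -0.35827788,  0.0685    ]), array([ 0.51862061, -0.28055221,  0.0685    ])] 0.07806662356879562 95.35690753309737
dock edge [array([ 0.60550497, -0.35183812,  0.0235    ]), array([ 0.59669055, -0.27485365,  0.0235    ])] 0.07748743903271207 96.53169806888789
face mid [ 0.56168125 -0.31638046  0.046     ]
crown [ 0.57496132 -0.31437468  0.071     ]
```

The corner distances (211 and 118 mm against 210 and 120), the photometer yaw (case and beaker-to-key agree at 87.5°) and the 80 mm dock edge all hold up. Now to the beaker.

>>> jog_arm([
  [0,0,0,0.8],
  [0,0,0,0.8],
  [0.58,0.96,0.5,0],
  [0.58,0.96,0.5,0],
  [0.58,0.96,0.5,0],
  [0.58,0.96,0.5,0],
  [0.58,0.96,0.5,0],
  [0.58,0.96,0.5,0],
  [0.58,0.96,0.5,0],
  [0.58,0.96,0.5,0],
], grip=87)

```text
time_s: 6.1
tcp_pos: [0.5385, 0.0123, 0.3249]
ee_rot: [[-0.995, -0.104, 0.001], [-0.104, 0.995, 0.0], [-0.001, 0.0, -1.0]]
wrist_force: [-0.2, 0.7, -0.1]
gripper_width: 0.996
gripper_force: 0.0
```

>>> jog_arm([
  [0.58,0.96,0.0,0],
  [0,0,0,0],
  [0,0,0,0],
])

```text
time_s: 6.4
tcp_pos: [0.5259, 0.0298, 0.3255]
ee_rot: [[-0.994, -0.105, 0.001], [-0.105, 0.994, 0.0], [-0.001, 0.0, -1.0]]
wrist_force: [-0.2, 0.2, 0.2]
gripper_width: 1.003
gripper_force: 0.0
```

Run:
```python
from h import *
s=sense();print(s['time_s'],s['tcp_pos'],np.round(s['ee_rot'],3).tolist())
print(jog(np.array([.527,.031,.2625])-s['tcp_pos']))
for c in("scene","side"):
  eyes.capture(c)
  for n in("beaker","tray","small_beaker"): print(c,n,[(np.round(d['centre'],3).tolist(),round(d['conf'],2)) for d in eyes.spot_in(c,n)])
```

```text
6.4 [0.5258872  0.02984759 0.32546283] [[-0.994, -0.105, 0.001], [-0.105, 0.994, 0.0], [-0.001, 0.0, -1.0]]
[-0.06  0.05  3.15]
scene beaker [([0.582, 0.148, 0.046], 0.98), ([0.538, 0.029, 0.096], 0.65), ([0.403, 0.051, 0.033], 0.62), ([0.662, 0.09, 0.045], 0.56)]
scene tray [([0.563, 0.283, 0.004], 0.94)]
scene small_beaker [([0.622, 0.28, 0.038], 0.95)]
side beaker [([0.564, 0.169, 0.049], 0.98), ([0.52, 0.054, 0.089], 0.95), ([0.658, 0.11, 0.053], 0.77), ([0.378, 0.077, 0.047], 0.57), ([0.547, -0.296, 0.019], 0.21)]
side tray [([0.546, 0.289, 0.002], 0.59)]
side small_beaker [([0.616, 0.288, 0.038], 0.74)]
```

>>> jog_arm([
  [-0.06,0.05,0.6,0],
  [0,0,0.6,0],
  [0,0,0.6,0],
  [0,0,0.6,0],
  [0,0,0.5,0],
  [0,0,0.25,0],
  [0,0,0,0],
  [0,0,0,0],
])

```text
time_s: 7.6
tcp_pos: [0.5272, 0.031, 0.2619]
ee_rot: [[-0.994, -0.105, 0.0], [-0.105, 0.994, -0.0], [-0.0, -0.0, -1.0]]
wrist_force: [0.3, 0.5, -0.3]
gripper_width: 1.002
gripper_force: 0.0
```

>>> jog_arm([
  [0,0,0,0],
  [0,0,0,0],
  [0,0,0,0],
  [0,0,0,0],
  [0,0,0,0],
  [0,0,0,0],
  [0,0,0,0],
  [0,0,0,0],
], grip=52)

```text
time_s: 8.4
tcp_pos: [0.527, 0.031, 0.262]
ee_rot: [[-0.994, -0.105, 0.0], [-0.105, 0.994, -0.0], [-0.0, -0.0, -1.0]]
wrist_force: [0.0, -0.3, 1.6]
gripper_width: 0.65
gripper_force: 30.0
```

Run:
```python
from h import *
s=sense();print(s['time_s'],s['tcp_pos'],s['gripper_width']*87,s['gripper_force'],s['wrist_force'])
p,im=snap("scene")
for d in eyes.outline_of("scene","tray")[:1]:
  m=d['mask'].astype(np.uint8);c=max(cv2.findContours(m,0,2)[0],key=cv2.contourArea)
  q=cv2.approxPolyDP(c,8,True)[:,0];print(q.tolist());w=ray(p,q,.014);print(np.round(w,3).tolist(),np.round(w.mean(0),3))
  print("approx", cv2.minAreaRect((ray(p,c[:,0],.014)[:,:2]*1000).astype(np.float32)))
cv2.imwrite("pics/tr.png",cv2.resize(im[100:290,190:430],None,fx=3,fy=3))
```

```text
8.4 [0.52698482 0.03096127 0.26196145] 56.55105152867923 30.000095787090686 [ 0.04649637 -0.29554096  1.60784376]
[[353, 185], [336, 256], [393, 274], [404, 200]]
[[0.468, 0.223, 0.014], [0.665, 0.214, 0.014], [0.671, 0.337, 0.014], [0.476, 0.346, 0.014]] [0.57  0.28  0.014]
approx ((567.4205932617188, 281.67559814453125), (131.6354217529297, 207.20883178710938), 87.55188751220703)
```

View pics/tr.png

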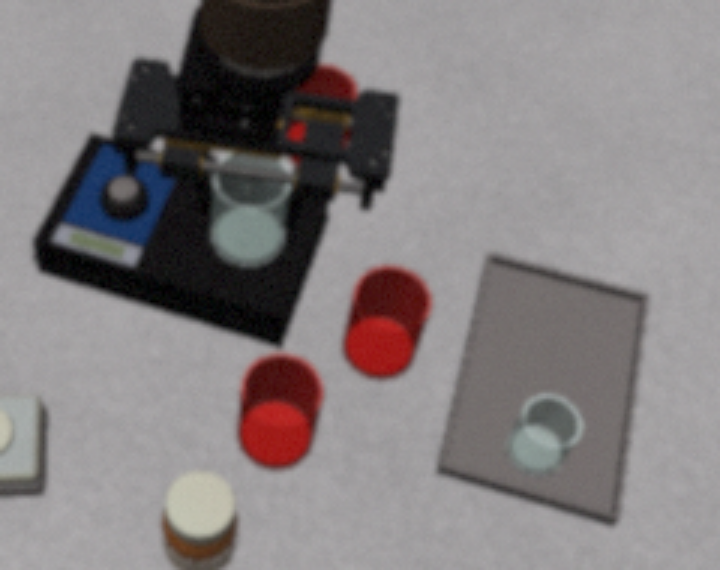

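The beaker is between the pads with 30 N and reads 56.6 mm. The free half of the tray is near (0.518, 0.284), clear of the small beaker at crop (545,430).

>>> jog_arm([
  [0,0,-0.3,0],
  [0,0,-0.7,0],
  [0,0,-1,0],
  [0,0,-1,0],
  [0,0,-1,0],
  [-0.06,0.5,-0.3,0],
  [-0.06,0.9,0,0],
  [-0.06,0.9,0,0],
  [-0.06,0.9,0,0],
  [-0.06,0.9,0,0],
])

```text
time_s: 9.5
tcp_pos: [0.5239, 0.1144, 0.3469]
ee_rot: [[-0.995, -0.105, -0.001], [-0.105, 0.995, -0.0], [0.001, 0.0, -1.0]]
wrist_force: [1.0, 0.2, -0.5]
gripper_width: 0.653
gripper_force: 30.0
```

>>> jog_arm([
  [-0.06,0.9,0,0],
  [-0.06,0.9,0,0],
  [-0.06,0.9,0,0],
  [-0.06,0.9,0,0],
  [-0.06,0.9,0,0],
  [-0.06,0.9,0,0],
  [-0.06,0.9,0,0],
  [-0.06,0.9,0,0],
  [-0.06,0.9,0,0],
  [0,0.5,0,0],
])

```text
time_s: 10.5
tcp_pos: [0.517, 0.2872, 0.3476]
ee_rot: [[-0.994, -0.106, 0.0], [-0.106, 0.994, 0.0], [-0.0, 0.0, -1.0]]
wrist_force: [-1.1, 0.1, -1.0]
gripper_width: 0.652
gripper_force: 30.0
```

>>> jog_arm([
  [0,0,0.5,0],
  [0,0,0.8,0],
  [0,0,0.8,0],
  [0,0,0.8,0],
  [0,0,0.8,0],
  [0,0,0.7,0],
  [0,0,0.4,0],
  [0,0,0,0],
  [0,0,0,0],
])

```text
time_s: 11.4
tcp_pos: [0.5173, 0.2852, 0.2519]
ee_rot: [[-0.995, -0.104, 0.0], [-0.104, 0.995, -0.0], [-0.0, -0.0, -1.0]]
wrist_force: [-0.6, 0.3, -0.5]
gripper_width: 0.655
gripper_force: 30.0
```

Run:
```python
from h import *
s=sense();print(s['time_s'],s['tcp_pos'],s['gripper_width']*87,s['gripper_force'],s['wrist_force'])
p,im=snap("side","pl.png")
cv2.imwrite("pics/pl.png",cv2.resize(im[190:310,120:320],None,fx=3,fy=3))
```

```text
11.4 [0.5172721  0.28518106 0.25193755] 56.966463762585946 29.999676678944525 [-0.60245622  0.32828797 -0.52221719]
```

View pics/pl.png

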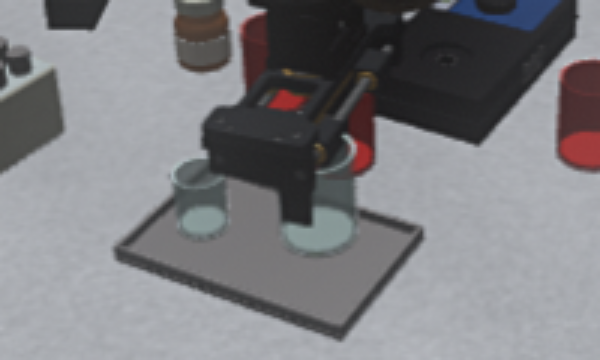

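The beaker hangs upright over the free half of the tray (underside near crop (318,230)), about 31 mm above the floor. I'll lower it slowly.

>>> jog_arm([
  [0,0,0.5,0],
  [0,0,0.5,0],
  [0,0,0.2,0],
  [0,0,0.1,0],
  [0,0,0.1,0],
  [0,0,0,0],
  [0,0,0,0],
])

```text
time_s: 12.15
tcp_pos: [0.5171, 0.2854, 0.224]
ee_rot: [[-0.994, -0.105, 0.0], [-0.105, 0.994, 0.0], [-0.0, 0.0, -1.0]]
wrist_force: [0.8, 0.6, 0.1]
gripper_width: 0.652
gripper_force: 30.0
```

>>> jog_arm([
  [0,0,0.04,0],
  [0,0,0.04,0],
  [0,0,0.04,0],
  [0,0,0,0],
  [0,0,0,0],
])

```text
time_s: 12.65
tcp_pos: [0.5171, 0.2853, 0.2213]
ee_rot: [[-0.995, -0.105, 0.0], [-0.105, 0.995, -0.0], [-0.0, -0.0, -1.0]]
wrist_force: [-0.1, 0.6, -0.2]
gripper_width: 0.652
gripper_force: 30.0
```

>>> jog_arm([
  [0,0,0.03,0],
  [0,0,0.02,0],
  [0,0,0,0],
  [0,0,0,0],
])

```text
time_s: 13.05
tcp_pos: [0.5171, 0.2854, 0.221]
ee_rot: [[-0.994, -0.105, 0.0], [-0.105, 0.994, 0.0], [-0.0, 0.0, -1.0]]
wrist_force: [-1.5, -0.5, 5.7]
gripper_width: 0.655
gripper_force: 30.0
```

Contact with the floor reads 5.7 N. Releasing.

>>> jog_arm([
  [0,0,0,0],
  [0,0,0,0],
  [0,0,0,0],
  [0,0,0,0],
  [0,0,0,0],
  [0,0,-0.5,0],
  [0,0,-1,0],
  [0,0,-1,0],
  [0,0,-1,0],
  [0,0,-1,0],
], grip=87)

```text
time_s: 14.05
tcp_pos: [0.517, 0.2853, 0.312]
ee_rot: [[-0.995, -0.105, 0.001], [-0.105, 0.995, 0.0], [-0.001, 0.0, -1.0]]
wrist_force: [0.0, 0.0, -0.8]
gripper_width: 1.0
gripper_force: 0.0
```

>>> jog_arm([
  [0,0,-1,0],
  [0,0,-1,0],
  [-0.24,-0.98,0,0],
  [-0.24,-0.98,0,0],
  [-0.24,-0.98,0,0],
  [-0.24,-0.98,0,0],
  [-0.24,-0.98,0,0],
  [-0.24,-0.98,0,0],
  [-0.24,-0.98,0,0],
  [-0.24,-0.98,0,0],
])

```text
time_s: 15.05
tcp_pos: [0.5718, 0.1326, 0.3513]
ee_rot: [[-0.995, -0.105, 0.001], [-0.105, 0.995, 0.0], [-0.001, 0.0, -1.0]]
wrist_force: [0.0, -0.4, 0.7]
gripper_width: 0.999
gripper_force: 0.0
```

>>> jog_arm([
  [-0.24,-0.98,0,0],
  [-0.24,-0.98,0,0],
  [-0.24,-0.98,0,0],
  [-0.24,-0.98,0,0],
  [-0.24,-0.98,0,0],
  [-0.24,-0.98,0,0],
  [-0.24,-0.98,0,0],
  [0,0,0,0],
  [0,0,0,0],
])

```text
time_s: 15.95
tcp_pos: [0.6193, 0.0002, 0.3508]
ee_rot: [[-0.995, -0.104, 0.0], [-0.104, 0.995, 0.0], [-0.0, 0.0, -1.0]]
wrist_force: [-0.6, 0.7, 0.6]
gripper_width: 1.001
gripper_force: 0.0
```

Run:
```python
from h import *
s=sense();print(s['time_s'],s['tcp_pos'])
p,im=snap("wrist","w3.png");np.savez("w3.npz",*p)
eyes.capture("side");print([(np.round(d['centre'],3).tolist(),round(d['conf'],2)) for d in eyes.spot_in("side","beaker")])
cv2.imwrite("pics/w3c.png",cv2.resize(im[:230],None,fx=1.56,fy=1.56,interpolation=cv2.INTER_CUBIC))
```

```text
15.95 [6.19296903e-01 2.20825862e-04 3.50778980e-01]
[([0.378, 0.078, 0.047], 0.8), ([0.566, 0.168, 0.053], 0.73), ([0.511, 0.303, 0.052], 0.59), ([0.658, 0.107, 0.051], 0.58)]
```

View pics/w3c.png

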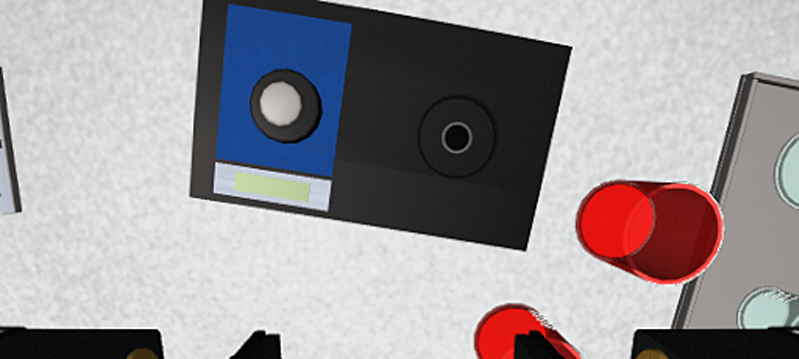

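The recess mouth shows as a circle centred at crop (457,137) and the key at (281,104). I'll move on for a look at the dock and compute both.

>>> jog_arm([
  [0.03,-0.97,0,0],
  [0.03,-0.97,0,0],
  [0.03,-0.97,0,0],
  [0.03,-0.97,0,0],
  [0.03,-0.97,0,0],
  [0.03,-0.97,0,0],
  [0.03,-0.97,0,0],
  [0.03,-0.97,0,0],
  [0.03,-0.97,0,0],
  [0.03,-0.97,0,0],
])

```text
time_s: 17.1
tcp_pos: [0.6338, -0.1929, 0.3505]
ee_rot: [[-0.994, -0.106, 0.0], [-0.106, 0.994, 0.0], [-0.0, 0.0, -1.0]]
wrist_force: [-0.2, 0.4, 0.2]
gripper_width: 1.0
gripper_force: 0.0
```

>>> jog_arm([
  [0.03,-0.97,0,0],
  [0.03,-0.97,0,0],
  [0.03,-0.97,0,0],
  [0.03,-0.97,0,0],
  [0,0,0,0],
  [0,0,0,0],
])

```text
time_s: 17.7
tcp_pos: [0.6394, -0.2713, 0.35]
ee_rot: [[-0.995, -0.103, -0.0], [-0.103, 0.995, 0.0], [0.0, 0.0, -1.0]]
wrist_force: [-0.4, 0.4, 0.0]
gripper_width: 1.0
gripper_force: 0.0
```

Run:
```python
from h import *
p=[np.load("w3.npz")[f"arr_{i}"] for i in range(4)];p[1]=float(p[1])
P=lambda uv,z: ray(p,np.array(uv)/1.56,z)[0]
print("recess",P((456.5,136.5),.045),P((457,137),.039),"key",P((281,104),.066))
s=sense();print(s['time_s'],s['tcp_pos'])
p,im=snap("wrist");np.savez("w4.npz",*p)
print([(np.round(d['centre'],4).tolist(),round(d['conf'],2)) for d in eyes.spot_in("wrist","cap")])
# model overlay of the predicted cap and face
y=np.radians(6);X=np.array([np.cos(y),np.sin(y),0]);Y=np.array([-np.sin(y),np.cos(y),0]);Z=np.array([0,0,1])
n=X*.5+Z*.866;d=X*.866-Z*.5;f=np.array([.5617,-.3164,.046])
a=np.linspace(0,2*np.pi,60)[:,None]
big=cv2.resize(im,None,fx=3,fy=3,interpolation=cv2.INTER_CUBIC)
for pts,col in((f+d*.002+n*.03+.02*(np.cos(a)*d+np.sin(a)*Y),(0,255,0)),(f+d*.002+.02*(np.cos(a)*d+np.sin(a)*Y),(0,255,255)),(f+np.array([d*.045*i+Y*.04*j for i,j in((1,1),(1,-1),(-1,-1),(-1,1),(1,1))]),(0,0,255))):
  cv2.polylines(big,[np.int32(proj(p,pts)*3+1)],False,col,1)
c=(proj(p,[f])[0]*3).astype(int);x0=max(c[0]-300,0);y0=max(c[1]-280,0)
print(x0,y0);cv2.imwrite("pics/w4c.png",big[y0:y0+560,x0:x0+600])
```

```text
recess [0.52995897 0.02684396 0.045     ] [0.5297455 0.0278761 0.039    ] key [ 0.52440805 -0.07168526  0.066     ]
17.7 [ 0.63938139 -0.27131428  0.35000085]
[([0.5759, -0.3175, 0.0703], 0.78)]
340 0
```

View pics/w4c.png

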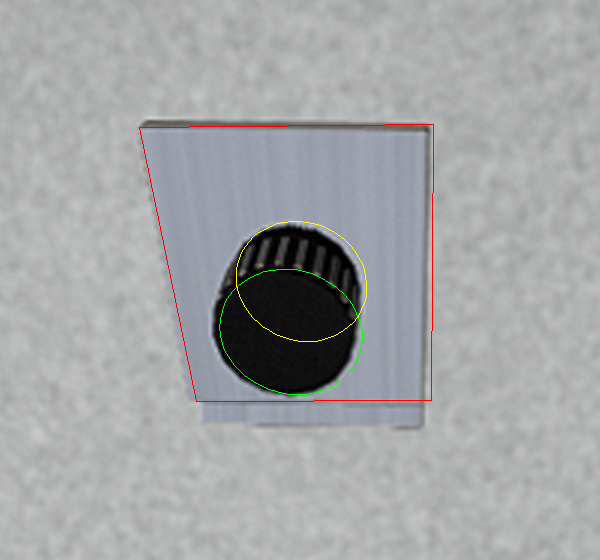

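The model overlay matches the dock. The cap sits about 1.5 mm towards -y of the model (its edge is 6 px left in the 3x crop), so the grasp point is at about (0.577, -0.316, 0.068). The recess is at (0.530, 0.027) and the key at (0.524, -0.072), 99 mm apart as they should be.

>>> jog_arm([
  [0.83,-0.475,0.5,0.2],
  [0.83,-0.475,0.5,0],
  [0.83,-0.475,0.5,0],
  [0.83,-0.475,0.5,0],
  [0,0,0.5,0],
  [0,0,0.5,0],
  [0,0,0.5,0],
  [0,0,0,0],
  [0,0,0,0],
])

```text
time_s: 18.7
tcp_pos: [0.5775, -0.3141, 0.2801]
ee_rot: [[-0.996, -0.09, -0.0], [-0.09, 0.996, -0.0], [0.0, -0.0, -1.0]]
wrist_force: [0.2, -0.6, -0.6]
gripper_width: 0.998
gripper_force: 0.0
```

Run:
```python
from h import *
s=sense();print(s['time_s'],s['tcp_pos'],np.round(s['ee_rot'],3).tolist())
print(jog(np.array([.577,-.316,.2315])-s['tcp_pos']))
```

```text
18.7 [ 0.5775002  -0.31405107  0.28005426] [[-0.996, -0.09, -0.0], [-0.09, 0.996, -0.0], [0.0, -0.0, -1.0]]
[ 0.03 -0.09  2.43]
```

>>> jog_arm([
  [0.03,-0.09,0.5,0],
  [0,0,0.5,0],
  [0,0,0.5,0],
  [0,0,0.5,0],
  [0,0,0.3,0],
  [0,0,0.13,0],
  [0,0,0,0],
  [0,0,0,0],
])

```text
time_s: 19.5
tcp_pos: [0.5767, -0.3164, 0.2321]
ee_rot: [[-0.996, -0.089, 0.001], [-0.089, 0.996, -0.0], [-0.001, -0.0, -1.0]]
wrist_force: [0.1, -0.1, 0.2]
gripper_width: 0.999
gripper_force: 0.0
```

>>> jog_arm([
  [0,0,0,0],
  [0,0,0,0],
  [0,0,0,0],
  [0,0,0,0],
  [0,0,0,0],
  [0,0,0,0],
  [0,0,0,0],
  [0,0,0,0],
], grip=34)

```text
time_s: 20.3
tcp_pos: [0.5765, -0.3164, 0.2318]
ee_rot: [[-0.996, -0.089, 0.0], [-0.089, 0.996, -0.0], [-0.0, -0.0, -1.0]]
wrist_force: [-0.2, -0.7, -0.1]
gripper_width: 0.448
gripper_force: 30.0
```

Holding the cap at 39 mm. I'll pull it off square to the face, then carry it to clear bench to level it.

>>> jog_arm([
  [-0.1,0,-0.17,0],
  [-0.15,0,-0.26,0],
  [-0.25,0,-0.433,0],
  [-0.25,0,-0.433,0],
  [-0.25,0,-0.433,0],
  [0,0,-0.8,0],
  [0,0,-0.8,0],
  [0,0,-0.4,0],
  [0,0,0,0],
])

```text
time_s: 21.2
tcp_pos: [0.5969, -0.3146, 0.3083]
ee_rot: [[-0.996, -0.089, 0.004], [-0.089, 0.996, -0.001], [-0.003, -0.001, -1.0]]
wrist_force: [0.3, 0.2, -0.5]
gripper_width: 0.456
gripper_force: 30.0
```

>>> jog_arm([
  [0.5,0.3,0,0],
  [0.92,0.61,0,0],
  [0.92,0.61,0,0],
  [0.92,0.61,0,0],
  [0.92,0.61,0,0],
  [0.92,0.61,0,0],
  [0.92,0.61,0,0],
  [0.92,0.61,0,0],
  [0.92,0.61,0,0],
  [0.4,0.3,0,0],
])

```text
time_s: 22.2
tcp_pos: [0.4203, -0.2194, 0.3058]
ee_rot: [[-0.996, -0.088, -0.002], [-0.088, 0.996, 0.001], [0.002, 0.001, -1.0]]
wrist_force: [0.0, -0.2, 0.4]
gripper_width: 0.453
gripper_force: 30.0
```

>>> jog_arm([
  [0,0,0.5,0],
  [0,0,0.9,0],
  [0,0,0.9,0],
  [0,0,0.8,0],
  [0,0,0.5,0],
  [0,0,0.3,0],
  [0,0,0,0],
])

```text
time_s: 22.9
tcp_pos: [0.4224, -0.2202, 0.2274]
ee_rot: [[-0.996, -0.089, -0.002], [-0.089, 0.996, 0.0], [0.002, 0.0, -1.0]]
wrist_force: [0.0, 0.1, -1.1]
gripper_width: 0.456
gripper_force: 30.0
```

Run:
```python
from h import *
s=sense();print(s['time_s'],s['tcp_pos'],s['joints'],s['gripper_width']*87,s['wrist_force'])
ims=[]
p,im=snap("side");c=proj(p,[s['tcp_pos']-np.array([0,0,.17])])[0].astype(int)
a=im[max(c[1]-50,0):c[1]+50,c[0]-65:c[0]+65]
p,im=snap("scene");c=proj(p,[s['tcp_pos']-np.array([0,0,.17])])[0].astype(int)
b=im[max(c[1]-50,0):c[1]+50,c[0]-65:c[0]+65]
cv2.imwrite("pics/lv.png",cv2.resize(np.hstack([a,b]),None,fx=3,fy=3,interpolation=cv2.INTER_CUBIC))
```

```text
22.9 [ 0.42237613 -0.22017426  0.22737658] [-7.92896159e+00  2.04187093e+01 -3.29233170e+01  3.54917499e-03
 -3.67544303e+01 -7.69878190e+01] 39.708615751540904 [ 0.02978109  0.09766088 -1.08376701]
```

View pics/lv.png

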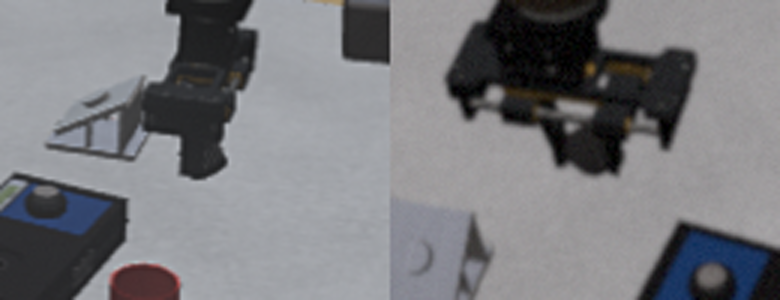

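The cap is in the grip with its tilt kept (side view about (203,165)) and the dock's stub is bare. Now I'll press it lightly on the bench to level it.

>>> jog_arm([
  [0,0,0.5,0],
  [0,0,0.5,0],
  [0,0,0.25,0],
  [0,0,0.1,0],
  [0,0,0,0],
  [0,0,0,0],
])

```text
time_s: 23.6
tcp_pos: [0.4222, -0.2201, 0.2014]
ee_rot: [[-0.996, -0.089, 0.0], [-0.089, 0.996, -0.0], [-0.0, -0.0, -1.0]]
wrist_force: [-0.2, 0.0, -0.4]
gripper_width: 0.455
gripper_force: 30.0
```

>>> jog_arm([
  [0,0,0.07,0],
  [0,0,0.07,0],
  [0,0,0.07,0],
  [0,0,0,0],
])

```text
time_s: 24.0
tcp_pos: [0.422, -0.22, 0.197]
ee_rot: [[-0.996, -0.089, -0.0], [-0.089, 0.996, 0.0], [0.0, 0.0, -1.0]]
wrist_force: [0.2, 0.4, -0.8]
gripper_width: 0.46
gripper_force: 30.0
```

>>> jog_arm([
  [0,0,0.05,0],
  [0,0,0.05,0],
  [0,0,0.05,0],
  [0,0,0,0],
])

```text
time_s: 24.4
tcp_pos: [0.4222, -0.2201, 0.1952]
ee_rot: [[-0.996, -0.089, 0.0], [-0.089, 0.996, -0.0], [-0.0, -0.0, -1.0]]
wrist_force: [-2.0, 1.9, 8.8]
gripper_width: 0.45
gripper_force: 30.0
```

Contact at TCP z ≈ 0.196, as predicted. Pressing on in small steps.

>>> jog_arm([
  [0,0,0.05,0],
  [0,0,0.05,0],
  [0,0,0,0],
])

```text
time_s: 24.7
tcp_pos: [0.4221, -0.2201, 0.1947]
ee_rot: [[-0.996, -0.09, -0.0], [-0.09, 0.996, -0.001], [0.0, -0.001, -1.0]]
wrist_force: [-5.6, 3.7, 22.6]
gripper_width: 0.458
gripper_force: 30.0
```

>>> jog_arm([
  [0,0,0.05,0],
  [0,0,0.05,0],
  [0,0,0,0],
])

```text
time_s: 25.0
tcp_pos: [0.4221, -0.2202, 0.1941]
ee_rot: [[-0.996, -0.091, -0.0], [-0.091, 0.996, -0.001], [0.0, -0.001, -1.0]]
wrist_force: [-9.9, 4.5, 35.1]
gripper_width: 0.457
gripper_force: 29.9
```

It doesn't pivot readily, so I'll relieve the load and let it settle upright by opening with the low rim edge on the bench.

>>> jog_arm([
  [0,0,-0.1,0],
  [0,0,-0.07,0],
  [0,0,0,0],
])

```text
time_s: 25.3
tcp_pos: [0.422, -0.2202, 0.1949]
ee_rot: [[-0.996, -0.089, 0.0], [-0.089, 0.996, -0.001], [-0.0, -0.001, -1.0]]
wrist_force: [-3.4, 0.6, 10.8]
gripper_width: 0.45
gripper_force: 30.0
```

>>> jog_arm([
  [0,0,0,0],
  [0,0,0,0],
  [0,0,0,0],
  [0,0,0,0],
  [0,0,0,0],
  [0,0,0,0],
], grip=87)

```text
time_s: 25.9
tcp_pos: [0.4221, -0.22, 0.1934]
ee_rot: [[-0.996, -0.089, -0.0], [-0.089, 0.996, 0.0], [0.0, 0.0, -1.0]]
wrist_force: [-0.0, 0.3, -0.2]
gripper_width: 0.91
gripper_force: 0.0
```

>>> jog_arm([
  [0,0,-0.5,0],
  [0,0,-1,0],
  [0,0,-1,0],
  [0,0,-1,0],
  [-0.9,0,-1,0],
  [-0.9,0,-1,0],
  [-0.9,0,0,0],
  [-0.9,0,0,0],
  [-0.9,0,0,0],
  [0,0,0,0],
])

```text
time_s: 26.9
tcp_pos: [0.5134, -0.2119, 0.3042]
ee_rot: [[-0.996, -0.09, 0.002], [-0.09, 0.996, -0.001], [-0.002, -0.001, -1.0]]
wrist_force: [-0.1, 0.7, 0.1]
gripper_width: 1.0
gripper_force: 0.0
```

Run:
```python
from h import *
s=sense();print(s['time_s'],s['tcp_pos'])
p,im=snap("wrist","w5.png");np.savez("w5.npz",*p)
print([(np.round(d['centre'],4).tolist(),round(d['conf'],2)) for d in eyes.spot_in("wrist","cap")])
cv2.imwrite("pics/w5c.png",im[:235,150:450].repeat(2,0).repeat(2,1))
o=eyes.outline_of("wrist","cap")
for d in o[:1]:
  c=max(cv2.findContours(d['mask'].astype(np.uint8),0,2)[0],key=cv2.contourArea)
  print(d['conf'],cv2.boundingRect(c),cv2.fitEllipse(c))
  e=cv2.fitEllipse(c);print(ray(p,e[0],.03),ray(p,e[0],.015))
```

```text
26.9 [ 0.51336532 -0.21190091  0.30420303]
[([0.412, -0.2242, 0.0285], 0.96)]
0.89 (229, 31, 49, 55) ((252.9702911376953, 57.65602111816406), (47.8188362121582, 53.65926742553711), 4.280677318572998)
[[ 0.40731983 -0.22217742  0.03      ]] [[ 0.40502346 -0.22245346  0.015     ]]
```

View pics/w5c.png

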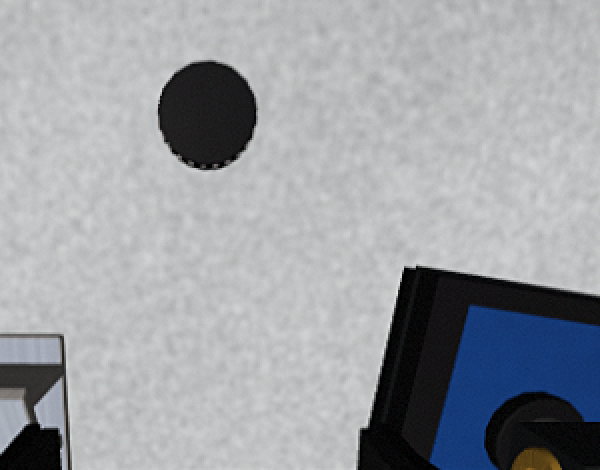

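The cap is standing upright on the bench (crown circle at crop (207,110)), centred near (0.405, -0.222). I'll regrasp with the tool turned a quarter so that the fingers centre it along x too.

>>> jog_arm([
  [0.9,0,0,0],
  [0.9,0,0,0],
  [0.9,0,0,0],
  [0.9,0,0,0],
  [0.9,0,0,0],
  [0.9,0,0,0],
  [0,0,0.18,-0.98],
  [0,0,0.18,-0.98],
  [0,0,0.18,-0.98],
  [0,0,0.18,-0.98],
])

```text
time_s: 28.05
tcp_pos: [0.403, -0.2217, 0.2893]
ee_rot: [[-0.919, -0.394, -0.0], [-0.394, 0.919, 0.0], [0.0, 0.0, -1.0]]
wrist_force: [0.4, -0.6, -0.5]
gripper_width: 0.998
gripper_force: 0.0
```

>>> jog_arm([
  [0,0,0.18,-0.98],
  [0,0,0.18,-0.98],
  [0,0,0.18,-0.98],
  [0,0,0.18,-0.98],
  [0,0,0.18,-0.98],
  [0,0,0.18,-0.98],
  [0,0,0.18,-0.98],
  [0,0,0.18,-0.98],
  [0,0,0.18,-0.98],
  [0,0,0.18,-0.98],
])

```text
time_s: 29.05
tcp_pos: [0.4031, -0.2217, 0.2533]
ee_rot: [[-0.372, -0.928, -0.0], [-0.928, 0.372, 0.0], [-0.0, 0.0, -1.0]]
wrist_force: [-1.0, 0.7, -0.8]
gripper_width: 0.996
gripper_force: 0.0
```

>>> jog_arm([
  [0,0,0.18,-0.98],
  [0,0,0.18,-0.98],
  [0,0,0.18,-0.98],
  [0,0,0.18,-0.98],
  [0,0,0.18,-0.98],
  [0,0,0,0],
  [0,0,0,0],
])

```text
time_s: 29.75
tcp_pos: [0.4036, -0.2217, 0.2354]
ee_rot: [[0.006, -1.0, -0.0], [-1.0, -0.006, -0.0], [0.0, 0.0, -1.0]]
wrist_force: [0.0, -1.0, 0.5]
gripper_width: 1.003
gripper_force: 0.0
```

Run:
```python
from h import *
s=sense();print(s['time_s'],s['tcp_pos'],np.round(s['ee_rot'],3).tolist(),s['joints'])
print(jog(np.array([.405,-.2217,.1915])-s['tcp_pos']))
```

```text
29.75 [ 0.40363505 -0.22170494  0.23542801] [[0.006, -1.0, -0.0], [-1.0, -0.006, -0.0], [0.0, 0.0, -1.0]] [-8.47424845e+00  1.83877301e+01 -3.46365037e+01  2.13067888e-03
 -3.69773345e+01  8.80152363e+00]
[ 0.   -0.07  2.2 ]
```

>>> jog_arm([
  [0,-0.07,0.5,0],
  [0,0,0.6,0],
  [0,0,0.6,0],
  [0,0,0.4,0],
  [0,0,0.1,0],
  [0,0,0,0],
  [0,0,0,0],
])

```text
time_s: 30.45
tcp_pos: [0.4058, -0.2217, 0.1914]
ee_rot: [[0.008, -1.0, 0.001], [-1.0, -0.008, -0.0], [0.0, -0.001, -1.0]]
wrist_force: [-0.4, 0.3, 0.7]
gripper_width: 1.0
gripper_force: 0.0
```

>>> jog_arm([
  [0,0,0,0],
  [0,0,0,0],
  [0,0,0,0],
  [0,0,0,0],
  [0,0,0,0],
  [0,0,0,0],
  [0,0,0,0],
], grip=34)

```text
time_s: 31.15
tcp_pos: [0.4056, -0.2216, 0.1911]
ee_rot: [[0.008, -1.0, 0.0], [-1.0, -0.008, 0.0], [-0.0, -0.0, -1.0]]
wrist_force: [-1.3, 1.3, 1.0]
gripper_width: 0.453
gripper_force: 3.9
```

Run:
```python
from h import *
s=sense();print(s['time_s'],s['tcp_pos'],s['gripper_width']*87,s['gripper_force'])
print(jog(np.array([.530,.0272,.29])-s['tcp_pos']))
```

```text
31.15 [ 0.40558416 -0.2216348   0.1911268 ] 39.38049679988327 3.8893476873636246
[-12.39  -6.31  -4.94]
```

>>> jog_arm([
  [0,0,0,0],
  [0,0,0,0],
  [0,0,-0.5,0],
  [0,0,-0.9,0],
  [0,0,-0.9,0],
  [0,0,-0.9,0],
  [0,0,-0.9,0],
  [0,0,-0.9,0],
  [-0.4,-0.2,0,0],
  [-0.9,-0.5,0,0],
])

```text
time_s: 32.15
tcp_pos: [0.4189, -0.1955, 0.2916]
ee_rot: [[0.005, -1.0, 0.001], [-1.0, -0.005, 0.0], [-0.0, -0.001, -1.0]]
wrist_force: [1.0, 0.4, -1.0]
gripper_width: 0.445
gripper_force: 30.0
```

>>> jog_arm([
  [-0.99,-0.5,0,0],
  [-0.99,-0.5,0,0],
  [-0.99,-0.5,0,0],
  [-0.99,-0.5,0,0],
  [-0.99,-0.5,0,0],
  [-0.99,-0.5,0,0],
  [-0.99,-0.5,0,0],
  [-0.99,-0.5,0,0],
  [-0.99,-0.5,0,0],
  [-0.99,-0.5,0,0],
])

```text
time_s: 33.15
tcp_pos: [0.5178, 0.0046, 0.2904]
ee_rot: [[0.008, -1.0, -0.001], [-1.0, -0.008, -0.0], [0.0, 0.001, -1.0]]
wrist_force: [0.1, 0.1, -0.9]
gripper_width: 0.444
gripper_force: 30.0
```

>>> jog_arm([
  [-0.99,-0.5,0,0],
  [0,0,0,0],
  [0,0,0,0],
])

```text
time_s: 33.45
tcp_pos: [0.5273, 0.0236, 0.2904]
ee_rot: [[0.008, -1.0, -0.002], [-1.0, -0.008, -0.0], [0.0, 0.002, -1.0]]
wrist_force: [0.2, -0.2, -0.3]
gripper_width: 0.445
gripper_force: 30.0
```

Run:
```python
from h import *
s=sense();print(s['time_s'],s['tcp_pos'],s['gripper_width']*87,s['gripper_force'],np.round(s['ee_rot'],3).tolist())
print(jog(np.array([.530,.0272,.245])-s['tcp_pos']))
```

```text
33.45 [0.52732885 0.0236055  0.29036359] 38.74497004052453 29.99993205753981 [[0.008, -1.0, -0.002], [-1.0, -0.008, -0.0], [0.0, 0.002, -1.0]]
[-0.18 -0.14  2.27]
```

>>> jog_arm([
  [-0.18,-0.14,0.5,0],
  [0,0,0.7,0],
  [0,0,0.7,0],
  [0,0,0.5,0],
  [0,0,0.15,0],
  [0,0,0,0],
  [0,0,0,0],
])

```text
time_s: 34.15
tcp_pos: [0.5307, 0.0266, 0.2405]
ee_rot: [[0.007, -1.0, 0.001], [-1.0, -0.007, 0.0], [-0.0, -0.001, -1.0]]
wrist_force: [-0.3, 0.4, -0.3]
gripper_width: 0.447
gripper_force: 30.0
```

>>> jog_arm([
  [0,0,0.07,0],
  [0,0,0.07,0],
  [0,0,0.07,0],
  [0,0,0,0],
])

```text
time_s: 34.55
tcp_pos: [0.5304, 0.0267, 0.2358]
ee_rot: [[0.008, -1.0, -0.0], [-1.0, -0.008, -0.0], [0.0, 0.0, -1.0]]
wrist_force: [0.5, 0.1, 0.3]
gripper_width: 0.444
gripper_force: 30.0
```

>>> jog_arm([
  [0,0,0.05,0],
  [0,0,0.05,0],
  [0,0,0.05,0],
  [0,0,0,0],
])

```text
time_s: 34.95
tcp_pos: [0.5304, 0.0267, 0.2327]
ee_rot: [[0.008, -1.0, -0.0], [-1.0, -0.008, -0.0], [0.0, 0.0, -1.0]]
wrist_force: [-0.2, 0.9, -0.0]
gripper_width: 0.444
gripper_force: 30.0
```

>>> jog_arm([
  [0,0,0.05,0],
  [0,0,0.05,0],
  [0,0,0,0],
  [0,0,0,0],
])

```text
time_s: 35.35
tcp_pos: [0.5305, 0.0267, 0.2309]
ee_rot: [[0.008, -1.0, -0.0], [-1.0, -0.008, -0.0], [0.0, 0.0, -1.0]]
wrist_force: [-0.2, -0.9, -0.7]
gripper_width: 0.446
gripper_force: 30.0
```

It's entering freely: the rim is about 5 mm below the case top with no force. A little further to the floor.

>>> jog_arm([
  [0,0,0.04,0],
  [0,0,0.04,0],
  [0,0,0,0],
  [0,0,0,0],
])

```text
time_s: 35.75
tcp_pos: [0.5305, 0.0268, 0.2301]
ee_rot: [[0.008, -1.0, 0.0], [-1.0, -0.008, -0.0], [0.0, -0.0, -1.0]]
wrist_force: [-1.2, 0.1, 5.1]
gripper_width: 0.445
gripper_force: 30.0
```

Floor contact at exactly the predicted height (TCP 0.2301, 5 N): the cap is fully home. I'll release, rise and verify from the camera numbers while going to the key.

>>> jog_arm([
  [0,0,0,0],
  [0,0,0,0],
  [0,0,0,0],
  [0,0,0,0],
  [0,0,0,0],
  [0,0,-0.4,0],
  [0,0,-0.8,0],
  [0,0,-1,0],
  [0,0,-1,0],
  [0,0,-0.8,0],
], grip=80)

```text
time_s: 36.75
tcp_pos: [0.5306, 0.0267, 0.3112]
ee_rot: [[0.008, -1.0, 0.002], [-1.0, -0.008, 0.0], [-0.0, -0.002, -1.0]]
wrist_force: [-0.2, -1.1, -1.2]
gripper_width: 0.917
gripper_force: 0.0
```

>>> jog_arm([
  [0.5,0.06,0,0],
  [0.9,0.06,0,0],
  [0.9,0.06,0,0],
  [0.9,0.06,0,0],
  [0.9,0.06,0,0],
  [0.8,0.03,0,0],
  [0,0,0,0],
  [0,0,0,0],
], grip=0)

```text
time_s: 37.55
tcp_pos: [0.5243, -0.0718, 0.3087]
ee_rot: [[0.006, -1.0, -0.001], [-1.0, -0.006, 0.0], [-0.0, 0.001, -1.0]]
wrist_force: [0.6, 0.4, -0.6]
gripper_width: 0.274
gripper_force: 0.0
```

Run:
```python
from h import *
s=sense();print(s['time_s'],s['tcp_pos'],s['gripper_width']*87)
for cam in("wrist","scene","side"):
  p,im=snap(cam)
  print(cam,[(np.round(d['centre'],4).tolist(),round(d['conf'],2)) for d in eyes.spot_in(cam,"cap")], "crown pred px",proj(p,[[.530,.027,.069]])[0])
  for d in eyes.outline_of(cam,"cap")[:1]:
    c=max(cv2.findContours(d['mask'].astype(np.uint8),0,2)[0],key=cv2.contourArea);print(d['conf'],cv2.boundingRect(c))
print(jog(np.array([.524,-.072,.258])-s['tcp_pos']))
```

```text
37.55 [ 0.52426397 -0.07184772  0.30871978] 23.869053840559033
wrist [([0.5229, -0.0717, 0.0687], 0.28)] crown pred px [247.74402067 309.09177968]
0.73 (229, 271, 39, 20)
scene [([0.5393, 0.0264, 0.0694], 0.79)] crown pred px [270.14262424 172.96848346]
0.55 (262, 169, 18, 19)
side [([0.5266, 0.0336, 0.0675], 0.69)] crown pred px [268.83015032 199.92612568]
0.6 (260, 197, 16, 16)
[0.01 0.01 2.54]
```

Both fixed cameras see the cap at the recess with its crown at about 0.069 m. Now the key.

>>> jog_arm([
  [0,0,0.5,0],
  [0,0,0.7,0],
  [0,0,0.7,0],
  [0,0,0.5,0],
  [0,0,0.25,0],
  [0,0,0,0],
  [0,0,0,0],
])

```text
time_s: 38.7
tcp_pos: [0.5249, -0.0713, 0.2566]
ee_rot: [[0.008, -1.0, 0.001], [-1.0, -0.008, -0.0], [0.0, -0.001, -1.0]]
wrist_force: [-0.6, -0.9, 0.2]
gripper_width: 0.006
gripper_force: 0.0
```

>>> jog_arm([
  [0,0,0.1,0],
  [0,0,0.1,0],
  [0,0,0.1,0],
  [0,0,0,0],
])

```text
time_s: 39.1
tcp_pos: [0.5245, -0.0713, 0.2501]
ee_rot: [[0.007, -1.0, -0.0], [-1.0, -0.007, 0.0], [-0.0, 0.0, -1.0]]
wrist_force: [0.8, -0.1, -0.3]
gripper_width: 0.005
gripper_force: 0.0
```

>>> jog_arm([
  [0,0,0.06,0],
  [0,0,0.06,0],
  [0,0,0,0],
])

```text
time_s: 39.4
tcp_pos: [0.5247, -0.0713, 0.248]
ee_rot: [[0.008, -1.0, 0.0], [-1.0, -0.008, -0.0], [0.0, -0.0, -1.0]]
wrist_force: [-0.4, 0.3, 1.3]
gripper_width: 0.004
gripper_force: 0.7
```

>>> jog_arm([
  [0,0,0.08,0],
  [0,0,0.08,0],
  [0,0,0.06,0],
  [0,0,0,0],
])

```text
time_s: 39.8
tcp_pos: [0.5247, -0.0713, 0.2437]
ee_rot: [[0.008, -1.0, 0.0], [-1.0, -0.008, -0.0], [0.0, -0.0, -1.0]]
wrist_force: [-0.2, -0.2, 4.4]
gripper_width: 0.003
gripper_force: 1.9
```

>>> jog_arm([
  [0,0,0.03,0],
  [0,0,0.03,0],
  [0,0,0,0],
  [0,0,0,0],
])

```text
time_s: 40.2
tcp_pos: [0.5247, -0.0713, 0.2435]
ee_rot: [[0.008, -1.0, 0.001], [-1.0, -0.008, -0.0], [0.0, -0.001, -1.0]]
wrist_force: [-2.3, -0.0, 9.5]
gripper_width: 0.002
gripper_force: 5.0
```

>>> jog_arm([
  [0,0,0.04,0],
  [0,0,0,0],
  [0,0,0,0],
])

```text
time_s: 40.5
tcp_pos: [0.5247, -0.0713, 0.2434]
ee_rot: [[0.008, -1.0, 0.001], [-1.0, -0.008, -0.0], [0.0, -0.001, -1.0]]
wrist_force: [-3.7, 1.5, 13.5]
gripper_width: 0.003
gripper_force: 7.1
```

>>> jog_arm([
  [0,0,-0.2,0],
  [0,0,-0.4,0],
  [0,0,-0.8,0],
  [0,0,-1,0],
  [0,0,-1,0],
  [0,0,-1,0],
  [0,0,0,0],
  [0,0,0,0],
  [0,0,0,0],
])

```text
time_s: 41.4
tcp_pos: [0.5242, -0.0714, 0.3283]
ee_rot: [[0.007, -1.0, -0.003], [-1.0, -0.007, 0.0], [-0.0, 0.003, -1.0]]
wrist_force: [0.1, 1.1, -0.2]
gripper_width: 0.007
gripper_force: 0.0
```

Run:
```python
from h import *
s=sense();print(s['time_s'],s['tcp_pos'],s['wrist_force'])
for cam in("scene","side"):
  eyes.capture(cam)
  for n in("cap","beaker","small_beaker","jar","timer"):
    print(cam,n,[(np.round(d['centre'],3).tolist(),round(d['conf'],2)) for d in eyes.spot_in(cam,n)])
```

```text
41.4 [ 0.52417262 -0.07136489  0.32830401] [ 0.05571494  1.13591995 -0.1553653 ]
scene cap [([0.537, 0.026, 0.068], 0.56)]
scene beaker [([0.401, 0.058, 0.048], 0.7), ([0.661, 0.092, 0.044], 0.68), ([0.579, 0.151, 0.046], 0.64), ([0.527, 0.288, 0.051], 0.62)]
scene small_beaker [([0.626, 0.28, 0.034], 0.81)]
scene jar [([0.772, 0.062, 0.076], 0.93), ([0.548, -0.02, 0.046], 0.48)]
scene timer [([0.749, -0.091, 0.035], 0.65)]
side cap [([0.529, 0.034, 0.068], 0.61)]
side beaker [([0.567, 0.169, 0.05], 0.93), ([0.379, 0.074, 0.048], 0.93), ([0.508, 0.302, 0.052], 0.77), ([0.661, 0.109, 0.052], 0.59)]
side small_beaker [([0.615, 0.292, 0.038], 0.67), ([0.548, -0.302, 0.027], 0.51)]
side jar [([0.752, 0.08, 0.047], 0.8)]
side timer [([0.732, -0.078, 0.035], 0.81)]
```

The key reached its stop (13.5 N, no further travel) and is released. The beaker stands on the tray, the cap is home, and the bystanders read where they were at the start.

```bash
python3 -c "
from station import r
print(r.finish_job())"
```

```text
the job is handed in; nothing more can be done
None
```

The beaker is upright on the tray, the cap is fully seated in the recess, and the zero key was pressed to its stop and released; I handed the job in at about 42 s, with no verdict returned.

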